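Clip a calibration slide into the stage slide holder

TASK

Take the aluminium calibration slide off its rest and clip it into the slide holder: with the held slide's own end push the sprung curved arm back far enough to lower the slide flat onto the narrow bed in front of the end fence, ease it back until its other end is felt to meet the fence, and let go, so that the arm keeps it flush against the fence. Work gently: do not ram the slide against the holder, never let the sprung arm snap back, and leave the things standing round about where they are.

Things in the scene. Friction and masses are not known exactly. Their poses are not given: they have to be found in the camera images.
- slide_center (a point): Centre of the calibration slide, a loose aluminium plate 76 x 28 x 6 mm (40 g) with a round dark window in the middle of its top and a white field near one end. Axes: x along its 76 mm length, y across its 28 mm width, z up, normal to the plate. It starts lying level on the slide rest, its length along the rest's x.
- slide_rest: Fixed plastic rest that holds the slide at the start. Origin at the centre of its underside on the worktop, x along its length. Foot 104 x 50 x 6 mm; two pads 18 mm wide at x = -24 and 24 mm carry the slide 34 mm above the worktop; end posts at x = -47 and 47 mm rise to 37 mm. The middle of the slide's long sides is free for fingers, down to the foot.
- slide_holder: Fixed slide holder of an imaging stage. Origin at worktop level below the middle of its bed; z up, x from fence to sprung arm. The slide goes in with its length along this x, either way round. Aluminium base plate spans x -85 to 85, y -33 to 59 mm, top at z = 12 mm. Seated, the slide's centre is at y about 0, z = 45 mm and x between -8 and +8 mm, depending on the fence.
- bed_top (a point): Middle of the top of the holder's bed, 42 mm above the worktop, axes as the holder's. The bed is a narrow rib, 50 mm long (x) and 16 mm wide (y), standing 30 mm over the base plate: the slide overhangs it on all sides, so fingers have room beside it.
- fence_middle (a point): Middle of the end fence's range, at holder x = -38, y = 0, z = 46 mm (the fence's top, 4 mm above the bed). The fence is an upright block 20 mm wide, its face looks to holder +x. Its setting differs each time, the face up to 8 mm either side of this point, and is not measured: find it by feel. It stays put below 25 N. A slide centred at holder x = 12 mm or more clears it always.
- clip_sleeve: White slippery plastic sleeve, an upright cylinder 14 mm across, at the tip of the curved steel arm; origin on its axis 49 mm above the worktop; it spans 2 mm below to 20 mm above the bed's top, so a slide held above the fence can push it. With the arm free it stands at holder x = 33, y = 0 mm: its face (x = 26 mm) is nearer the fence than the slide is long. A slide's end slips up and down on it easily.
- clip_arm (a joint): Angle of the sprung curved arm about its upright pivot, at holder x = 45, y = 45 mm (bar 7 mm thick, post 58 mm tall from the worktop). 0 = free; grows as the sleeve is pushed to holder +x, about 46 mm per rad; hard stop at 0.66 rad (30 mm). Pushing takes about 4 N at first, 8 N at the stop, and 2 N more at 30 mm/s (damped). With a seated slide it stands at 0.08 to 0.45.
- timer: White lab timer 62 x 65 x 18 mm lying in the middle between rest and holder; leave it. Origin under its centre.
- marker: Marker pen, 135 mm long, 16 mm thick, lying on the left; leave it. Origin under its centre.
- jar: Small amber jar, 52 mm across, 89 mm tall, on the left; leave it. Origin under its centre.
- tip_box: White pipette tip box 84 x 122 x 68 mm at the back; leave it. Origin under its centre.
- media_bottle: Media bottle with blue cap, 66 mm across, 139 mm tall, at the back; leave it. Origin under its centre.

How it is judged:
By the outcome, as a careful person would: the job done as asked, in the order asked, and still so for the second after the job is handed in, with the robot touching nothing.
It also fails if it takes over 48 s, if anything falls off the work surface, if the arm or the gripper's body presses on something with over 40 N, if the wrist force passes 120 N, or if a joint passes its speed limit or range.

ROBOT

A 6-joint arm with a two-finger parallel gripper is mounted at the origin on a cart in front of the work surface, level with it; the furniture and walls round the work are solid. World frame = base frame: x ahead of the robot, y to its left, z up, the work surface at z = 0. Lengths are in m, angles in rad, forces in N, time in s.
With the tool pointing down it reaches from about 0.325 to 0.775 m from the base axis. Payload 5.5 kg.
Tool frame: the origin (TCP) lies midway between the tips of the shut fingers; the grasp point (between the pads) lies 19 mm behind it (bot.grip_depth is the distance from the TCP to the grasp point, in m); z points along the fingers, y is the line along which they close (so a half turn about z gives the same grasp; the last joint's range is limited). The gripper opens to 88 mm and grips with 3 to 60 N. Pads are 20 mm wide; open, the fingers measure 115 mm over their backs; the gripper's body (75 mm by 178 mm) begins 61 mm behind the grasp point.
Start: joints at [-1.291, 0.091, 1.231, -0, 1.82, -0.057], TCP at [0.198, -0.566, 0.223] pointing down, gripper open.
Joint ranges: [-2.87, 2.87], [-0.86, 2.18], [0.17, 2.46], [-1.51, 4.65], [0.06, 2.69], [-2.65, 2.65]. Speed limits (rad/s): [2.57, 2.57, 3.01, 3.14, 3.14, 3.14].

INTERFACE

Orientations are given as a unit quaternion [w, x, y, z].
In Python, from station import bot gives the robot as it stands.
- The arm moves only by the tool drive_tool, never from a script. Its argument "increments" is one flat list of numbers, 7 for each row, row after row: the turn, a rotation vector about the world's x, y, z in rad, then the shift along the world's x, y, z in m, then the opening, from -1 (shut) to 1 (fully open), so that 0 is half open. In form: [ax, ay, az, dx, dy, dz, jaw, ax, ay, az, dx, dy, dz, jaw, ...]. A call has 1 to 5 rows; each row shifts and turns the commanded pose from where the row before left it; what a row does not reach is not made up. A row lasts 1/8 s, in which the tool goes at most 62.5 mm and 10.7 degrees, less where a joint would pass 70% of its speed; a pose out of reach is approached as far as the arm can. A call with a gripper value outside its range is refused whole. The fingers move at their own pace and stop on an object; "force" is the grip in N (left out, the last holds). Time passes only in rows, so rows that do not move let the fingers close. It gives the time, the measured TCP pose, the force, the opening and the grip force at its end, in the units of the state.
- bot.get_obs(): the state, without advancing time (a new reading comes with each control period).
- bot.snapshot(name): name is "side" or "top" or "wrist"; returns a dict with "img" (420x560x3 uint8, red, green, blue), "fov_y" (degrees; the focal length in pixels is half the picture's height over the tangent of half this angle, whatever the lens; pixels are square), "cx", "cy" (the principal point, pixels), "position" and "orientation" of the camera in the world; the wrist camera has in their place "tool_from_camera" (4x4, takes a point from camera to tool coordinates, whose origin is the TCP and whose axes are the flange's). Camera axes: x right, y down, z forward; pixel columns grow to the right and rows downward; lengths in m; the calibration is good to about 2 mm. The wrist camera is an equidistant fisheye: a pixel r from the principal point sees the ray r / f radians off the axis. A picture is of the moment at which its call begins: read the wrist's pose just before it. There is no depth.
- bot.close_job(): hands the job in; it is judged then, once.
The state is a dict: "clock": time; "joint_positions": joint angles; "qvel": joint speeds; "joint_torque": joint torques, N m; "tcp_pos": TCP position; "tool_rot": TCP orientation; "wrist_force": force on the tool from outside, world axes, zero at the start; "wrist_torque": the same for the moment, N m; "gripper_width": finger opening in m; "grip_force": force on a finger pad.
Only numpy, scipy, OpenCV 4.12 (cv2) and the standard library are available. Lean on these libraries where they do the work, as an engineer would, in place of code of your own. Each camera call takes 0.05 s, during which the arm holds its last target. There are 200 camera calls.

## Working session

There is one attempt and no reset: what is moved stays moved. The work goes in short steps, Python scripts to look and compute and a tool call to move; the robot and the scene stay as the last step left them, time stands still between calls to the robot, and variables do not carry over. Pictures are saved under pics/ and viewed, at most 10 in all, crops included, and the job is handed in when it is done.

Besides the shell and the picture viewer there is one more tool, called after ">>>" by a JSON object that holds its "name" and its "arguments", one argument or row to a line. drive_tool: Moves the arm, as the interface text tells. Its arguments: {"type":"object","properties":{"increments":{"type":"array"},"force":{"type":"number"}},"required":["increments"]}

```bash
mkdir -p pics; cat > h.py <<'E'
import numpy as np, cv2
from scipy.spatial.transform import Rotation as R
from station import bot
def q2r(q): return R.from_quat([q[1],q[2],q[3],q[0]])
def ray(s,u,v,o=None):
    f=s['img'].shape[0]/2/np.tan(np.radians(s['fov_y'])/2)
    d=np.array([u-s['cx'],v-s['cy']],float)
    if 'tool_from_camera' in s:
        r=np.hypot(*d); t=r/f; c=np.r_[d/max(r,1e-9)*np.sin(t),np.cos(t)]
        T=np.array(s['tool_from_camera']); Rt=q2r(o['tool_rot']).as_matrix()
        return np.array(o['tcp_pos'])+Rt@T[:3,3], Rt@T[:3,:3]@c
    return np.array(s['position']), q2r(s['orientation']).as_matrix()@np.r_[d/f,1]
def at(s,u,v,z,o=None):
    p,d=ray(s,u,v,o); return p+d*(z-p[2])/d[2]
def save(s,n): cv2.imwrite('pics/'+n,s['img'][:,:,::-1])
E
python3 - <<'E'
from h import *
import pickle
o=bot.get_obs(); print(o)
D={'o':o}
for n in('top','side','wrist'):
    s=bot.snapshot(n); D[n]=s; save(s,n+'0.png'); print(n,{k:v for k,v in s.items() if k!='img'})
pickle.dump(D,open('d0.pkl','wb'))
E
```

```text
{'clock': 0.0, 'joint_positions': array([-1.29070026e+00,  9.18666600e-02,  1.23186212e+00, -1.97650925e-05,
        1.81978959e+00, -5.67254388e-02]), 'qvel': array([ 1.37976666e-03,  1.14391764e-03,  1.24068803e-04, -7.88494640e-04,
        9.83779108e-04,  2.39132555e-05]), 'joint_torque': array([-1.46814065e-03, -4.46466315e+01, -4.06434524e+01,  6.97305263e-02,
        2.93705869e-02, -1.27353564e-04]), 'tcp_pos': array([ 0.19819098, -0.5660159 ,  0.22151563]), 'tool_rot': array([-9.55790791e-04,  9.85852344e-01,  1.67613331e-01, -1.16834046e-04]), 'wrist_force': array([-0.28718195, -0.41137882, -0.31471801]), 'wrist_torque': array([-0.00672863, -0.03460539, -0.0021925 ]), 'grip_force': 0.0, 'gripper_width': 0.08794567392821857}
top {'fov_y': 49.59425466624268, 'cx': 271.1546306728939, 'cy': 207.8929454625051, 'position': array([0.45082599, 0.09514443, 1.34099607]), 'orientation': array([-0.04317071,  0.70570631, -0.70531816,  0.05139246])}
side {'fov_y': 49.136436729963876, 'cx': 271.6963489099756, 'cy': 206.21103331491628, 'position': array([0.15548108, 1.01040341, 0.96262142]), 'orientation': array([ 0.09945158, -0.19595522,  0.89196442, -0.3951081 ])}
wrist {'fov_y': 65.70646984690485, 'cx': 278.8842890182885, 'cy': 205.05723372898353, 'tool_from_camera': array([[ 8.11148120e-04, -9.69889716e-01, -2.43543182e-01,
         6.48074105e-02],
       [ 9.99999634e-01,  7.20284449e-04,  4.62141220e-04,
        -1.75598708e-04],
       [-2.72805650e-04, -2.43543468e-01,  9.69889945e-01,
        -1.63433609e-01],
       [ 0.00000000e+00,  0.00000000e+00,  0.00000000e+00,
         1.00000000e+00]])}
```

View pics/top0.png

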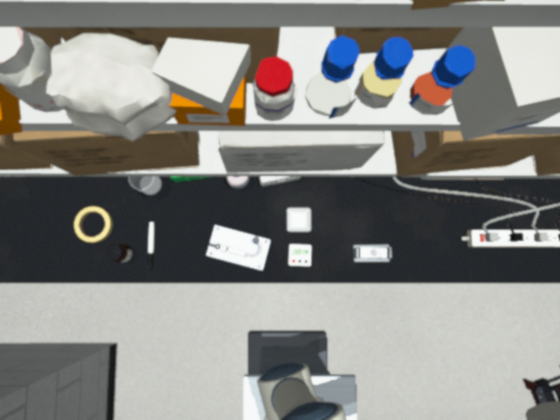

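View pics/side0.png

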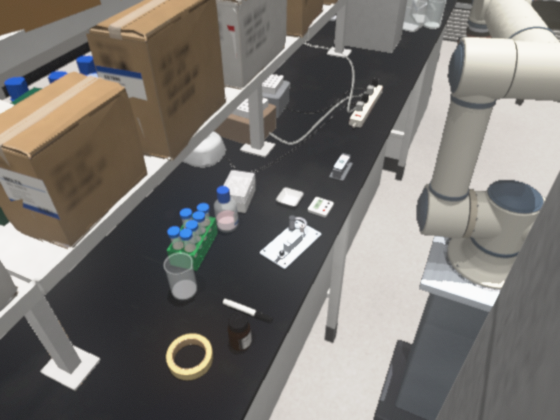

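The top view shows the holder at about (238,247), the timer at (300,255) and the slide on its rest at (373,253). I'll enlarge these.

```bash
python3 - <<'E'
from h import *
import pickle
D=pickle.load(open('d0.pkl','rb'))
s=D['top']
for u,v,z in((238,247,.012),(373,253,.04),(300,255,.018),(299,219,.018)): print(at(s,u,v,z).round(3))
a=s['img'][215:280,200:280]; b=s['img'][235:272,345:400]
A=cv2.resize(a,None,fx=8,fy=8,interpolation=cv2.INTER_CUBIC)  # 640x520 
cv2.imwrite('pics/c1.png',A[:,:,::-1])
B=cv2.resize(b,None,fx=10,fy=10,interpolation=cv2.INTER_CUBIC)
cv2.imwrite('pics/c2.png',B[:,:,::-1])
E
```

```text
[0.515 0.176 0.012]
[ 0.496 -0.211  0.04 ]
[ 0.491 -0.004  0.018]
[ 0.596 -0.002  0.018]
```

View pics/c1.png

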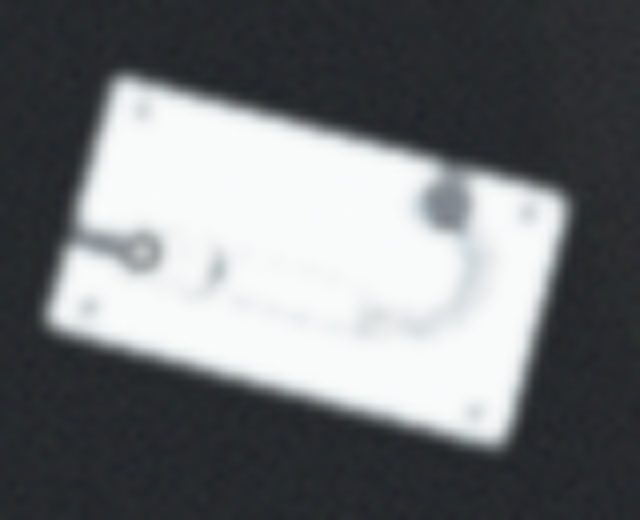

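View pics/c2.png

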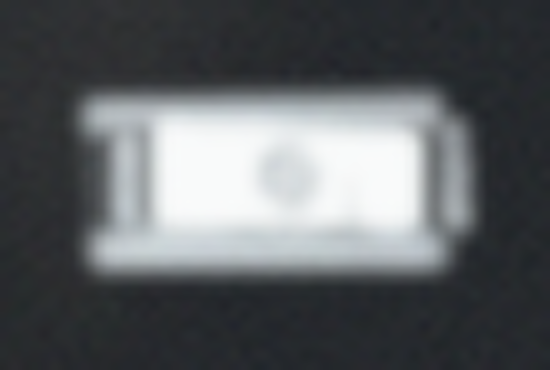

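```bash
python3 - <<'E'
from h import *
import pickle
D=pickle.load(open('d0.pkl','rb'));s=D['top']
P=[at(s,200+(x+.5)/8-.5,215+(y+.5)/8-.5,.012) for x,y in((112,75),(570,192),(505,450),(45,325))]
obj=np.array([(-85,59),(85,59),(85,-33),(-85,-33)])/1e3
W=np.array(P)[:,:2]
M=(W-W.mean(0)).T@(obj-obj.mean(0)); U,_,V=np.linalg.svd(M); Rm=U@V; t=W.mean(0)-Rm@obj.mean(0)
print('holder',t,np.degrees(np.arctan2(Rm[1,0],Rm[0,0])),'res mm',((obj@Rm.T+t-W)*1e3).round(1).tolist())
pv=at(s,200+(445.5)/8-.5,215+205.5/8-.5,.058)[:2]; print('pivot in holder',(Rm.T@(pv-t)*1e3).round(1))
S=np.array([at(s,345+(x+.5)/10-.5,235+(y+.5)/10-.5,.04) for x,y in((155,118),(422,125),(418,232),(150,228),(288,172))])[:,:2]
print('slide',S[:4].mean(0),S[4]); e=(S[1]+S[2]-S[0]-S[3])/2; print('len',np.hypot(*e),'ang',np.degrees(np.arctan2(e[1],e[0])), 'width',np.hypot(*(S[0]+S[1]-S[2]-S[3])/2))
o=D['o']; print(q2r(o['tool_rot']).as_matrix().round(3))
E
```

```text
holder [0.50195579 0.17943531] -104.5488971592184 res mm [[-1.7, -1.6], [-1.6, 1.7], [2.8, 1.3], [0.5, -1.3]]
pivot in holder [45.  42.3]
slide [ 0.49884565 -0.21164704] [ 0.49988898 -0.21216916]
len 0.07663301667213855 ang -91.16034855267061 width 0.030968252457675375
[[ 0.944  0.33  -0.001]
 [ 0.33  -0.944  0.002]
 [ 0.    -0.002 -1.   ]]
```

>>> {"name": "drive_tool", "arguments": {
  "increments": [0,0,0.121,0.03,0.0354,0,1,0,0,0.121,0.03,0.0354,0,1,0,0,0.121,0.03,0.0354,0,1,0,0,0.121,0.03,0.0354,0,1,0,0,0.121,0.03,0.0354,0,1],
  "force": 20
}}

```text
clock: 0.78
tcp_pos: [0.349, -0.388, 0.2223]
tool_rot: [-0.0, 0.89, 0.455, 0.0]
wrist_force: [-0.2, -0.1, -0.0]
gripper_width: 0.0881
grip_force: 0.0
```

>>> {"name": "drive_tool", "arguments": {
  "increments": [0,0,0.121,0.03,0.0354,-0.015,1,0,0,0.121,0.03,0.0354,-0.015,1,0,0,0.121,0.03,0.0354,-0.015,1,0,0,0.121,0.03,0.0354,-0.015,1,0,0,0.121,0.03,0.0354,-0.015,1]
}}

```text
clock: 1.4
tcp_pos: [0.4989, -0.211, 0.1469]
tool_rot: [-0.0, 0.714, 0.7, -0.0]
wrist_force: [0.1, -0.8, 0.5]
gripper_width: 0.0878
grip_force: 0.0
```

```bash
python3 - <<'E'
from h import *
import pickle
o=bot.get_obs(); s=bot.snapshot('wrist'); pickle.dump((o,s),open('d1.pkl','wb'))
print(o['tcp_pos'],o['joint_positions'],q2r(o['tool_rot']).as_matrix().round(3),o['wrist_force'])
# predicted pixel of slide centre for check
cv2.imwrite('pics/w1.png',cv2.resize(s['img'],(800,600),interpolation=cv2.INTER_CUBIC)[:,:,::-1])
E
```

```text
[ 0.49894982 -0.21095979  0.14687294] [-4.62760604e-01 -6.75782929e-02  1.52436182e+00 -8.80890191e-05
  1.68506296e+00 -4.42752901e-01] [[ 0.02  1.   -0.  ]
 [ 1.   -0.02  0.  ]
 [ 0.   -0.   -1.  ]] [ 0.09476872 -0.78086929  0.50867867]
```

View pics/w1.png

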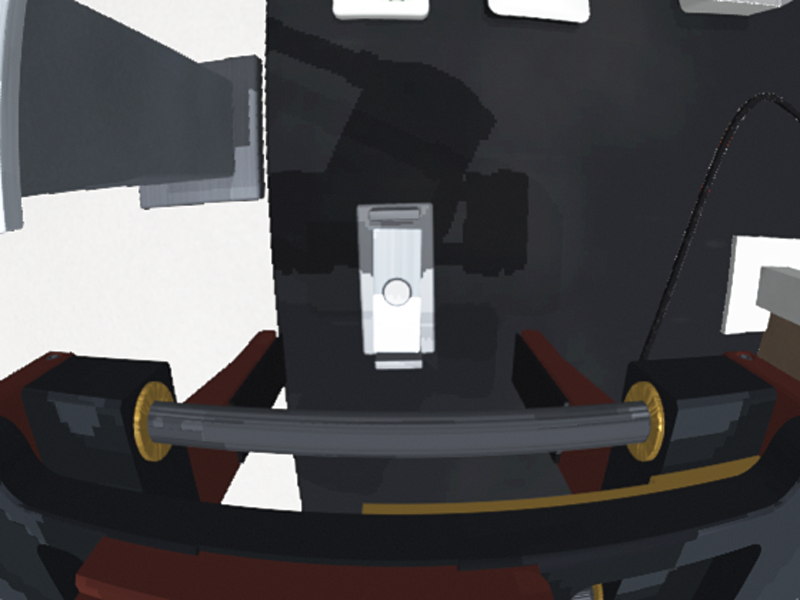

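The slide fills about (373,229)–(421,352) in this 800×600 view, with its window at (397,292). The white field is at its lower, −y end.

```bash
python3 - <<'E'
from h import *
import pickle
o,s=pickle.load(open('d1.pkl','rb'))
k=.7
S=np.array([at(s,(x+.5)*k-.5,(y+.5)*k-.5,.04,o) for x,y in((373,229),(422,229),(421,352),(372,352),(397,292))])
print(S.round(4)); print(S[:4].mean(0)); e=(S[0]+S[1]-S[2]-S[3])/2; print(np.linalg.norm(e),np.degrees(np.arctan2(e[1],e[0])))
E
```

```text
[[ 0.4834 -0.1741  0.04  ]
 [ 0.5121 -0.1747  0.04  ]
 [ 0.5109 -0.2512  0.04  ]
 [ 0.4803 -0.2506  0.04  ]
 [ 0.4967 -0.2123  0.04  ]]
[ 0.49668083 -0.2126419   0.04      ]
0.07647585994616708 88.39779580598983
```

>>> {"name": "drive_tool", "arguments": {
  "increments": [0,0,-0.008,-0.0023,-0.0016,-0.035,1,0,0,0,0,0,-0.035,1,0,0,0,0,0,-0.03,1,0,0,0,0,0,-0.018,1,0,0,0,0,0,-0.01,1]
}}

```text
clock: 2.08
tcp_pos: [0.4957, -0.2139, 0.0188]
tool_rot: [-0.0, 0.718, 0.696, -0.0]
wrist_force: [0.5, 0.6, -0.2]
gripper_width: 0.0876
grip_force: 0.0
```

>>> {"name": "drive_tool", "arguments": {
  "increments": [0,0,0,0,0,0,0,0,0,0,0,0,0,-0.2,0,0,0,0,0,0,-0.3,0,0,0,0,0,0,-0.4,0,0,0,0,0,0,-0.6],
  "force": 25
}}

```text
clock: 2.7
tcp_pos: [0.4961, -0.214, 0.0199]
tool_rot: [0.0, 0.718, 0.696, 0.0]
wrist_force: [-0.8, -0.3, 0.5]
gripper_width: 0.0415
grip_force: 0.0
```

>>> {"name": "drive_tool", "arguments": {
  "increments": [0,0,0,0,0,0,-0.7,0,0,0,0,0,0,-0.8,0,0,0,0,0,0,-1,0,0,0,0,0,0,-1]
}}

```text
clock: 3.2
tcp_pos: [0.496, -0.2139, 0.0197]
tool_rot: [0.0, 0.718, 0.696, 0.0]
wrist_force: [-0.4, -0.5, -0.1]
gripper_width: 0.0276
grip_force: 25.0
```

>>> {"name": "drive_tool", "arguments": {
  "increments": [0,0,0,0,0,0.02,-1,0,0,0,0,0.02,0.04,-1,0,0,0,0,0.04,0.04,-1,0,0,0,0.002,0.05,0.02,-1,0,0,-0.045,0.002,0.05,0,-1]
}}

```text
clock: 3.82
tcp_pos: [0.5012, -0.0529, 0.144]
tool_rot: [0.002, 0.734, 0.679, 0.002]
wrist_force: [-0.1, 0.4, -2.0]
gripper_width: 0.0279
grip_force: 25.0
```

>>> {"name": "drive_tool", "arguments": {
  "increments": [0,0,-0.045,0.002,0.05,0,-1,0,0,-0.045,0.002,0.05,0,-1,0,0,-0.045,0.002,0.05,0,-1,0,0,-0.045,0,0.05,0,-1,0,0,0,0,0.048,0,-1]
}}

```text
clock: 4.45
tcp_pos: [0.506, 0.1959, 0.1414]
tool_rot: [0.0, 0.792, 0.611, 0.001]
wrist_force: [1.0, -0.6, -0.6]
gripper_width: 0.0278
grip_force: 25.0
```

>>> {"name": "drive_tool", "arguments": {
  "increments": [0,0,0,0,0,0,-1]
}}

```text
clock: 4.58
tcp_pos: [0.5056, 0.197, 0.1408]
tool_rot: [-0.0, 0.791, 0.612, 0.001]
wrist_force: [0.1, 0.1, -0.5]
gripper_width: 0.0277
grip_force: 25.0
```

```bash
python3 - <<'E'
from h import *
import pickle
o=bot.get_obs(); s=bot.snapshot('wrist'); s2=bot.snapshot('side');pickle.dump((o,s,s2),open('d2.pkl','wb'))
print(o['tcp_pos'],q2r(o['tool_rot']).as_matrix().round(3),o['wrist_force'],o['gripper_width'])
cv2.imwrite('pics/w2.png',cv2.resize(s['img'],(800,600),interpolation=cv2.INTER_CUBIC)[:,:,::-1])
E
```

```text
[0.50555032 0.19696059 0.14084182] [[ 0.25   0.968  0.001]
 [ 0.968 -0.25   0.001]
 [ 0.001  0.    -1.   ]] [ 0.09448412  0.08140973 -0.4996848 ] 0.02768174187282143
```

View pics/w2.png

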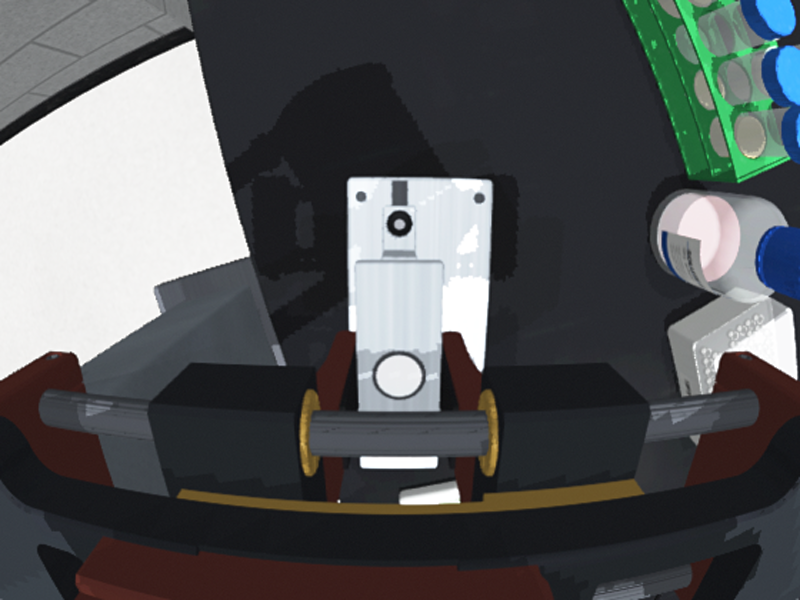

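The wrist view shows the plate's fence-end corners at (348,178) and (493,181), the fence screw at (400,223), and the held slide with ends at rows 262 and 468 and its window at (399,375).

```bash
python3 - <<'E'
from h import *
import pickle
o,s,s2=pickle.load(open('d2.pkl','rb')); T=pickle.load(open('d0.pkl','rb'))['top']
k=.7; w=lambda x,y,z: at(s,(x+.5)*k-.5,(y+.5)*k-.5,z,o)
A=w(348,178,.012);B=w(493,181,.012); L=w(349,262,.012)
print('corners',A.round(4),B.round(4),'w',np.linalg.norm(A-B),'ydir ang',np.degrees(np.arctan2(*(B-A)[1::-1])))
a=np.radians(-104.5); 
for a in (np.radians(-104.5), np.arctan2(*(B-A)[1::-1])-np.pi/2):
    X=np.array([np.cos(a),np.sin(a),0]);Y=np.array([-X[1],X[0],0])
    print(np.degrees(a),'origin',(A+.085*X+.033*Y).round(4),(B+.085*X-.059*Y).round(4))
zt=o['tcp_pos'][2]+.0203
S=np.array([w(357,262,zt),w(443,262,zt),w(438,468,zt),w(361,468,zt),w(399,375,zt)])
e=(S[2]+S[3]-S[0]-S[1])/2
print('slide',S[:4].mean(0),S[4],'len',np.linalg.norm(e),np.degrees(np.arctan2(e[1],e[0])),'end mid',(S[0]+S[1])[:2]/2, 'tcp',o['tcp_pos'])
# screw height
p1,d1=ray(T,200+140.5/8-.5,215+252.5/8-.5); p2,d2=ray(s,(400.5)*k-.5,223.5*k-.5,o)
q=np.linalg.lstsq(np.c_[d1,-d2],p2-p1,rcond=None)[0]; print('screw',p1+d1*q[0],p2+d2*q[1])
for z in(.012,.025,.046): print('screw at z',z,w(400,223,z).round(4), at(T,200+140.5/8-.5,215+252.5/8-.5,z).round(4))
c=s2['img'][170:290,230:350]; cv2.imwrite('pics/s2.png',cv2.resize(c,(600,600),interpolation=cv2.INTER_CUBIC)[:,:,::-1])
E
```

```text
corners [0.4904 0.2694 0.012 ] [0.5785 0.2456 0.012 ] w 0.09127851121970151 ydir ang -15.170912479236202
-104.5 origin [0.5011 0.1789 0.012 ] [0.5001 0.178  0.012 ]
-105.1709124792362 origin [0.5    0.1788 0.012 ] [0.4993 0.179  0.012 ]
slide [0.50511238 0.19822056 0.16114182] [0.50488206 0.19834908 0.16114182] len 0.07699814075184888 -104.49915191749453 end mid [0.51475122 0.23549349] tcp [0.50555032 0.19696059 0.14084182]
screw [0.51632677 0.23506747 0.03253624] [0.51519902 0.23546463 0.03252226]
screw at z 0.012 [0.5148 0.2336 0.012 ] [0.5174 0.2373 0.012 ]
screw at z 0.025 [0.515  0.2348 0.025 ] [0.5167 0.2359 0.025 ]
screw at z 0.046 [0.5155 0.2367 0.046 ] [0.5157 0.2336 0.046 ]
```

View pics/s2.png

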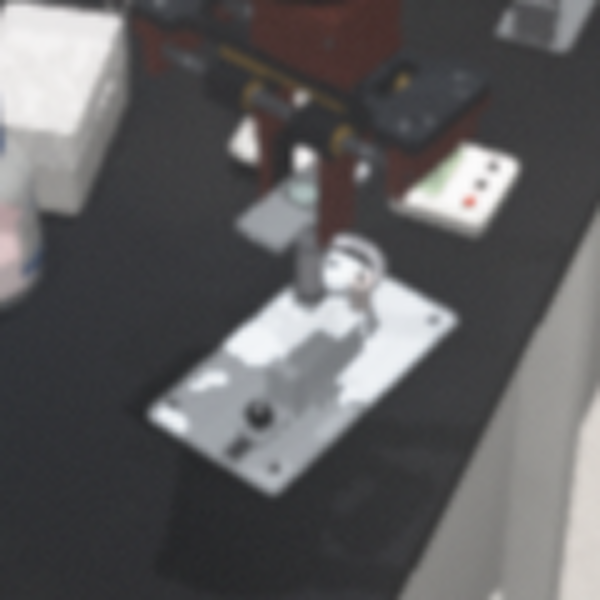

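>>> {"name": "drive_tool", "arguments": {
  "increments": [0,0,-0.004,0,0,-0.03,-1,0,0,0,0,0,-0.03,-1,0,0,0,0,0,-0.025,-1,0,0,0,0,0,-0.012,-1,0,0,0,0,0,-0.008,-1],
  "force": 35
}}

```text
clock: 5.3
tcp_pos: [0.5064, 0.1933, 0.0349]
tool_rot: [0.0, 0.793, 0.609, 0.0]
wrist_force: [-0.6, -0.6, -0.3]
gripper_width: 0.0278
grip_force: 35.0
```

>>> {"name": "drive_tool", "arguments": {
  "increments": [0,0,0,0,0,0,-1,0,0,0,-0.001,-0.0039,0,-1,0,0,0,-0.001,-0.0039,0,-1,0,0,0,-0.001,-0.0039,0,-1]
}}

```text
clock: 5.8
tcp_pos: [0.5037, 0.1839, 0.0358]
tool_rot: [-0.001, 0.793, 0.609, 0.002]
wrist_force: [2.4, 6.5, 0.1]
gripper_width: 0.0276
grip_force: 35.0
```

>>> {"name": "drive_tool", "arguments": {
  "increments": [0,0,0,-0.001,-0.0039,0,-1,0,0,0,-0.001,-0.0039,0,-1,0,0,0,-0.001,-0.0039,0,-1,0,0,0,-0.001,-0.0039,0,-1]
}}

```text
clock: 6.3
tcp_pos: [0.5001, 0.169, 0.036]
tool_rot: [-0.001, 0.793, 0.61, 0.003]
wrist_force: [3.0, 9.6, -0.4]
gripper_width: 0.0276
grip_force: 35.0
```

>>> {"name": "drive_tool", "arguments": {
  "increments": [0,0,0,-0.001,-0.0039,0,-1,0,0,0,0,0,0,-1]
}}

```text
clock: 6.55
tcp_pos: [0.499, 0.1648, 0.036]
tool_rot: [-0.001, 0.793, 0.609, 0.003]
wrist_force: [2.4, 7.8, -0.7]
gripper_width: 0.0277
grip_force: 35.0
```

```bash
cat >> h.py <<'E'
a=np.radians(-104.7);HX=np.array([np.cos(a),np.sin(a)]);HY=np.array([-HX[1],HX[0]]);HO=np.array([.5005,.1787])
def rep():
    o=bot.get_obs(); p=o['tcp_pos'][:2]+[-.0005,.0013]-HO; f=o['wrist_force']
    print('slide hx hy z',(p@HX*1e3).round(1),(p@HY*1e3).round(1),((o['tcp_pos'][2]+.0173)*1e3).round(1),'F',(f[:2]@HX).round(1),(f[:2]@HY).round(1),f[2].round(1),'w',o['gripper_width'],'t',o['clock'])
E
python3 - <<'E'
from h import *
rep()
o=bot.get_obs(); s=bot.snapshot('wrist')
cv2.imwrite('pics/w3.png',cv2.resize(s['img'],(800,600),interpolation=cv2.INTER_CUBIC)[:,:,::-1])
import pickle; pickle.dump((o,s),open('d3.pkl','wb'))
E
```

```text
slide hx hy z 12.7 1.3 53.3 F -8.2 0.3 -0.7 w 0.027695483469569137 t 6.55
```

View pics/w3.png

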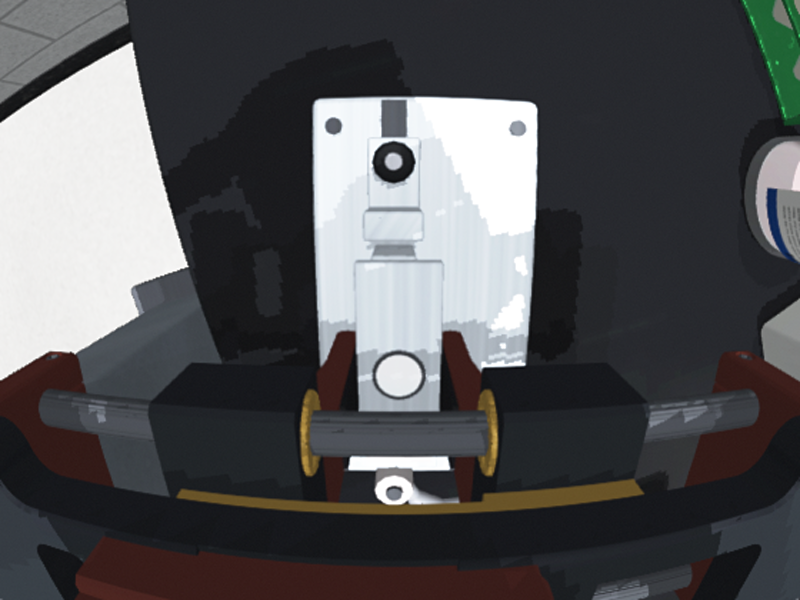

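The slide hasn't slipped: its end is still at row 262. The fence top's front edge is at row 242, between columns 364 and 423, and the bed strip is centred on column 394.

```bash
python3 - <<'E'
from h import *
import pickle
o,s=pickle.load(open('d3.pkl','rb')); k=.7
def hp(x,y,z):
    p=at(s,(x+.5)*k-.5,(y+.5)*k-.5,z,o)[:2]-HO; return (np.array([p@HX,p@HY])*1e3).round(1)
for n,x,y,z in(('fenceL',364,242,.046),('fenceR',423,242,.046),('fence back',365,210,.046),('bedL',372,258,.042),('bedR',416,258,.042),('endL',356,262,.0563),('endR',443,262,.0563),('win',399,375,.0563),('pc',313,99,.012),('pc2',538,102,.012)): print(n,hp(x,y,z))
E
```

```text
fenceL [-30.7 -10.5]
fenceR [-30.6   9.2]
fence back [-41.4 -10. ]
bedL [-24.6  -8.1]
bedR [-24.5   7.1]
endL [-25.7 -12.3]
endR [-25.7  15. ]
win [12.7  1.1]
pc [-85.4 -33.2]
pc2 [-85.4  58.6]
```

>>> {"name": "drive_tool", "arguments": {
  "increments": [0,0,0,-0.0015,0.0004,-0.003,-1,0,0,0,0,0,-0.002,-1,0,0,0,0,0,-0.0015,-1,0,0,0,0,0,-0.001,-1,0,0,0,0,0,0,-1]
}}

```text
clock: 7.22
tcp_pos: [0.4977, 0.1653, 0.0287]
tool_rot: [-0.001, 0.793, 0.609, 0.003]
wrist_force: [2.5, 7.7, 0.1]
gripper_width: 0.0275
grip_force: 35.0
```

```bash
python3 -c "from h import *; rep()"
```

```text
slide hx hy z 12.5 -0.2 46.0 F -8.1 0.5 0.1 w 0.02751812117560947 t 7.225
```

>>> {"name": "drive_tool", "arguments": {
  "increments": [0,0,0,0,0,-0.0005,-1,0,0,0,0,0,-0.0005,-1,0,0,0,0,0,0,-1]
}}

```text
clock: 7.6
tcp_pos: [0.4977, 0.1654, 0.0278]
tool_rot: [-0.001, 0.793, 0.609, 0.003]
wrist_force: [2.7, 7.9, 0.7]
gripper_width: 0.0277
grip_force: 35.0
```

```bash
python3 -c "from h import *; rep()"
```

```text
slide hx hy z 12.5 -0.1 45.1 F -8.4 0.6 0.7 w 0.027673425571879372 t 7.6
```

>>> {"name": "drive_tool", "arguments": {
  "increments": [0,0,0,0,0,-0.0004,-1,0,0,0,0,0,0,-1]
}}

```text
clock: 7.85
tcp_pos: [0.4977, 0.1654, 0.0277]
tool_rot: [-0.001, 0.793, 0.609, 0.003]
wrist_force: [2.0, 7.0, 2.5]
gripper_width: 0.0274
grip_force: 35.0
```

>>> {"name": "drive_tool", "arguments": {
  "increments": [0,0,0,0,0,-0.0003,-1,0,0,0,0,0,0,-1]
}}

```text
clock: 8.1
tcp_pos: [0.4977, 0.1654, 0.0276]
tool_rot: [-0.001, 0.793, 0.609, 0.003]
wrist_force: [1.6, 7.3, 3.8]
gripper_width: 0.0273
grip_force: 35.0
```

```bash
python3 -c "from h import *; rep()"
```

```text
slide hx hy z 12.4 -0.1 44.9 F -7.5 -0.4 3.8 w 0.027349200999400195 t 8.1
```

>>> {"name": "drive_tool", "arguments": {
  "increments": [0,0,0,0.00025,0.00097,0.0002,-1,0,0,0,0.00025,0.00097,0,-1,0,0,0,0.00025,0.00097,0,-1,0,0,0,0,0,0,-1]
}}

```text
clock: 8.6
tcp_pos: [0.4985, 0.1678, 0.0277]
tool_rot: [-0.0, 0.793, 0.609, 0.003]
wrist_force: [0.9, 5.4, 3.3]
gripper_width: 0.0276
grip_force: 35.0
```

```bash
python3 -c "from h import *; rep()"
```

```text
slide hx hy z 9.9 -0.0 45.0 F -5.5 -0.5 3.3 w 0.027599257920992677 t 8.6
```

>>> {"name": "drive_tool", "arguments": {
  "increments": [0,0,0,0.00013,0.0005,0,-1,0,0,0,0.00013,0.0005,0,-1,0,0,0,0.00013,0.0005,0,-1,0,0,0,0,0,0,-1]
}}

```text
clock: 9.1
tcp_pos: [0.4988, 0.1692, 0.0277]
tool_rot: [-0.0, 0.793, 0.609, 0.003]
wrist_force: [0.4, 5.9, 1.9]
gripper_width: 0.0278
grip_force: 35.0
```

```bash
python3 -c "from h import *; rep()"
```

```text
slide hx hy z 8.5 -0.0 45.0 F -5.8 -1.1 1.9 w 0.02780105779786726 t 9.1
```

>>> {"name": "drive_tool", "arguments": {
  "increments": [0,0,0,0.00013,0.0005,0,-1,0,0,0,0.00013,0.0005,0,-1,0,0,0,0,0,0,-1]
}}

```text
clock: 9.48
tcp_pos: [0.499, 0.1697, 0.0276]
tool_rot: [0.0, 0.793, 0.609, 0.002]
wrist_force: [-0.1, 5.2, 5.8]
gripper_width: 0.0274
grip_force: 35.0
```

>>> {"name": "drive_tool", "arguments": {
  "increments": [0,0,0,0.00013,0.0005,0,-1,0,0,0,0,0,0,-1]
}}

```text
clock: 9.72
tcp_pos: [0.4991, 0.1699, 0.0276]
tool_rot: [0.0, 0.793, 0.609, 0.002]
wrist_force: [-0.7, 4.1, 7.3]
gripper_width: 0.0272
grip_force: 35.0
```

```bash
python3 -c "from h import *; rep()"
```

```text
slide hx hy z 7.7 0.0 44.9 F -3.8 -1.7 7.3 w 0.02720756150838301 t 9.725
```

>>> {"name": "drive_tool", "arguments": {
  "increments": [0,0,0,0,0,0.0004,-1,0,0,0,0,0,0,-1]
}}

```text
clock: 9.98
tcp_pos: [0.499, 0.1699, 0.0276]
tool_rot: [0.0, 0.793, 0.609, 0.002]
wrist_force: [1.7, 4.5, 6.3]
gripper_width: 0.0274
grip_force: 35.0
```

>>> {"name": "drive_tool", "arguments": {
  "increments": [0,0,0,0.00013,0.0005,0,-1,0,0,0,0,0,0,-1]
}}

```text
clock: 10.22
tcp_pos: [0.499, 0.17, 0.0276]
tool_rot: [0.0, 0.793, 0.609, 0.001]
wrist_force: [0.7, 3.9, 7.3]
gripper_width: 0.0276
grip_force: 35.0
```

```bash
python3 -c "from h import *; rep()"
```

```text
slide hx hy z 7.6 -0.0 44.9 F -4.0 -0.3 7.3 w 0.0276254582798528 t 10.225
```

>>> {"name": "drive_tool", "arguments": {
  "increments": [0,0,0,0,0,0.0006,-1,0,0,0,0.00013,0.0005,0,-1,0,0,0,0,0,0,-1]
}}

```text
clock: 10.6
tcp_pos: [0.499, 0.1702, 0.0276]
tool_rot: [0.001, 0.793, 0.609, 0.001]
wrist_force: [0.9, 2.3, 6.5]
gripper_width: 0.0276
grip_force: 35.0
```

>>> {"name": "drive_tool", "arguments": {
  "increments": [0,0,0,0.00013,0.0005,0,-1,0,0,0,0,0,0,-1]
}}

```text
clock: 10.85
tcp_pos: [0.499, 0.1702, 0.0276]
tool_rot: [0.001, 0.793, 0.609, 0.0]
wrist_force: [0.4, 0.8, 7.0]
gripper_width: 0.0274
grip_force: 35.0
```

```bash
python3 - <<'E'
from h import *
rep(); o=bot.get_obs(); print(o['wrist_torque'], q2r(o['tool_rot']).as_matrix()[:,2])
s=bot.snapshot('wrist')
import pickle; pickle.dump((o,s),open('d4.pkl','wb'))
c=s['img'][120:300,190:370]
cv2.imwrite('pics/w4.png',cv2.resize(c,(600,600),interpolation=cv2.INTER_CUBIC)[:,:,::-1])
E
```

```text
slide hx hy z 7.5 -0.1 44.9 F -0.9 0.1 7.0 w 0.02742683480431373 t 10.85
[ 0.12655201 -0.15029613  0.01231523] [ 1.52304543e-03 -8.75975046e-04 -9.99998456e-01]
```

View pics/w4.png

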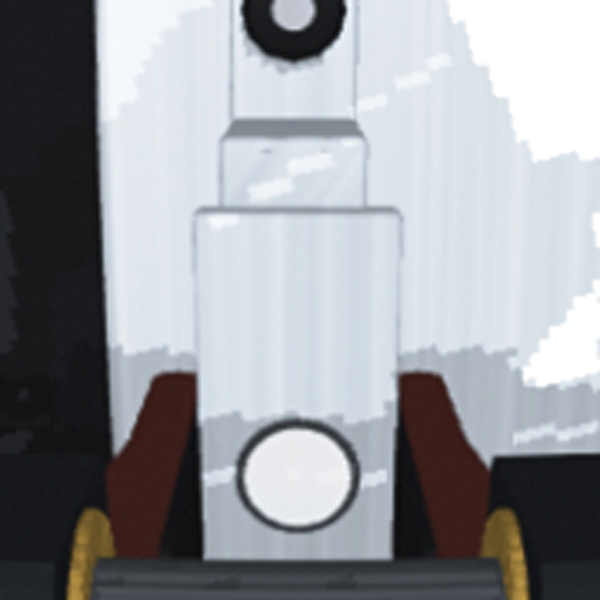

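The slide's end meets the fence squarely at crop row 210 and the X reaction has swung from −8 to about −1 N, so it is seated. I'll let go gently.

>>> {"name": "drive_tool", "arguments": {
  "increments": [0,0,0,0,0,0.0005,-1,0,0,0,0,0,0,-0.34,0,0,0,0,0,0,-0.25,0,0,0,0,0,0,-0.1,0,0,0,0,0,0,0.1],
  "force": 10
}}

```text
clock: 11.52
tcp_pos: [0.4979, 0.1706, 0.0266]
tool_rot: [-0.0, 0.793, 0.609, -0.001]
wrist_force: [-0.0, -0.6, -0.0]
gripper_width: 0.0462
grip_force: 0.0
```

>>> {"name": "drive_tool", "arguments": {
  "increments": [0,0,0,0,0,0,0.1,0,0,0,0,0,0.003,0.1,0,0,0,0,0,0.012,0.1,0,0,0,0,0,0.02,0.1,0,0,0,0,0,0.03,0.1]
}}

```text
clock: 12.15
tcp_pos: [0.4982, 0.1707, 0.0936]
tool_rot: [-0.0, 0.793, 0.609, -0.0]
wrist_force: [0.3, 0.1, -0.5]
gripper_width: 0.0487
grip_force: 0.0
```

>>> {"name": "drive_tool", "arguments": {
  "increments": [0,0,0,0,0,0.03,0.1,0,0,0,0,0,0.03,0.1,0,0,0,0,0.03,0.01,0.1,0,0,0,0,0.03,0,0.1,0,0,0,0,0,0,0.1]
}}

```text
clock: 12.78
tcp_pos: [0.4985, 0.2322, 0.1639]
tool_rot: [0.0, 0.792, 0.61, 0.001]
wrist_force: [-0.3, 0.8, -0.1]
gripper_width: 0.048
grip_force: 0.0
```

```bash
python3 - <<'E'
from h import *
o=bot.get_obs(); print(o['wrist_force'],o['clock']); s=bot.snapshot('wrist')
import pickle; pickle.dump((o,s),open('d5.pkl','wb'))
cv2.imwrite('pics/w5.png',cv2.resize(s['img'],(800,600),interpolation=cv2.INTER_CUBIC)[:,:,::-1])
E
```

```text
[-0.31667819  0.82903798 -0.07500111] 12.775
```

View pics/w5.png

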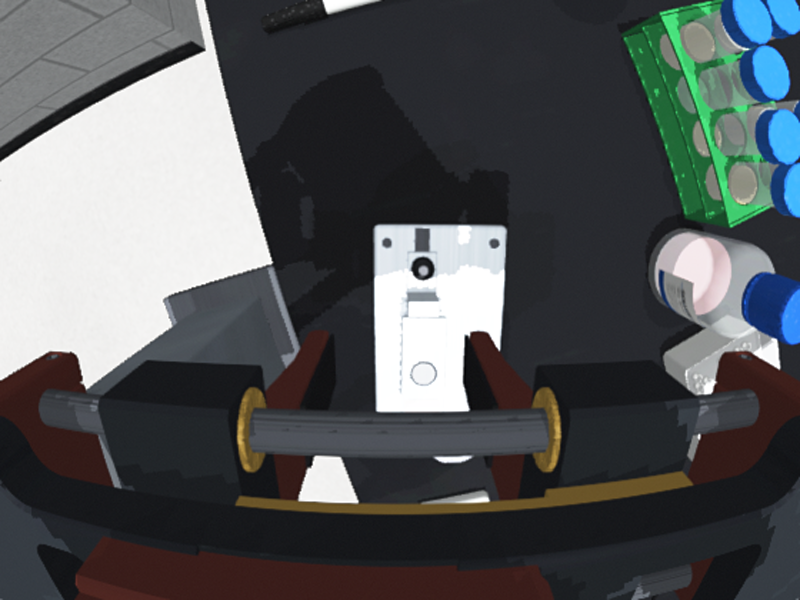

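The slide lies with its end against the fence at row 317 and its window at (424,373). I'll check the numbers and hand in only if they agree.

```bash
python3 - <<'E'
from h import *
import pickle
o,s=pickle.load(open('d5.pkl','rb'));k=.7
def hp(x,y,z):
    p=at(s,(x+.5)*k-.5,(y+.5)*k-.5,z,o)[:2]-HO; return np.array([p@HX,p@HY])*1e3
w=hp(424,373,.048); print(w,'ends',hp(402,317,.048),hp(446,317,.048))
if abs(w[0]-7.5)<2.5 and abs(w[1])<2.5: print(bot.close_job())
E
```

```text
[7.2240672  0.08025254] ends [-31.27844954 -14.38115159] [-31.17815096  13.38690895]
the job is handed in; nothing more can be done
None
```

The slide is seated on the holder's bed, its end square to the fence and held there by the sprung arm. The last check put its centre at about holder x = 7.2, y = 0.1 mm. I let go, moved the gripper clear and handed the job in at about 13 s.

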